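# Present the glue bottle on the bench carousel

### The job

Turn the glue station's carousel by its handle bar until the glue bottle with the long nozzle stands squarely at the front, in line with the middle of the brush tray, and hold it still there so that I can pull the bottle out. Finish with the handle still firmly in the gripper. Do not push on the bottle or the jars, which only stand loose in their sleeves, and leave the brush, the drill and the screw carton where they are.

Things in the scene. Friction and masses are not known exactly. Their poses are not given: they have to be found in the camera images.
- station: the glue station's fixed base: a light wooden board 370 x 300 mm, top 24 mm above the bench, carrying the turntable and, along its front edge, a shallow brush tray (300 mm long, lips 14 mm high). Origin on the bench under the turntable's axis; z up; the front (tray) side is its own -x, the tray's middle 186 mm from the axis. Its front is turned up to 0.55 rad from facing the robot.
- tray_middle (a point): the middle of the brush tray's floor, 24 mm above the bench: it marks the station's front, straight out from the turntable's axis.
- turntable: plywood disc, 290 mm diameter, 15 mm thick, turning freely both ways without stops on an upright axis; light friction (0.06 N m) keeps it where it is left. Carries six equal grey pipe sleeves (71 mm diameter, 45 mm high) 100 mm from the axis, 60 degrees apart, a centre post and the handle. Origin on the axis at the disc's underside, 34 mm above the bench; z up; x, y turn with it.
- handle: the turntable's handle: a level wooden bar 130 mm long, 26 mm wide and 26 mm high, fixed across the top of the centre post like a T, turning with the turntable. Origin at the bar's centre, on the axis, 250 mm above the bench; the bar runs along its own y axis (65 mm each way), z up. Its underside is 237 mm above the bench, above everything that stands on the turntable.
- bottle_middle (a point): the glue bottle, half-way up: the tall bottle with the long pointed nozzle, the tallest thing in the sleeves; 58 mm diameter, 155 mm high, 0.15 to 0.35 kg, its tip 204 mm above the bench. It stands loose in one of the sleeves, so this point is 100 mm from the turntable's axis and goes round with it; up to 3 mm play.
- glue_bottle: the same glue bottle; origin at the centre of its underside, z up along the bottle.
- white_jar: a short white plastic jar with a flat screw lid, 58 mm diameter, 90 mm high. Stands loose and upright in one of the sleeves. Origin at the centre of its underside.
- wax_tin: a plain steel tin, 59 mm diameter, 86 mm high. Stands loose and upright in one of the sleeves. Origin at the centre of its underside.
- screw_jar: a glass jar of brass screws with a steel lid, 58 mm diameter, 92 mm high. Stands loose and upright in one of the sleeves. Origin at the centre of its underside.
- stain_jar: an amber glass jar with a narrow black cap, 58 mm diameter, 93 mm high. Stands loose and upright in one of the sleeves. Origin at the centre of its underside.
- nail_jar: a glass jar of dark nails with a steel lid, 58 mm diameter, 92 mm high. Stands loose and upright in one of the sleeves. Origin at the centre of its underside.
- glue_brush: bystander: a flat glue brush, 187 mm long, 11 mm high, lying loose along the brush tray.
- drill: bystander: a cordless drill, 185 mm tall, standing on its battery (76 x 118 mm) on the bench to the right of the station, seen from its tray side looking over the turntable.
- screw_carton: bystander: an open carton of screws, 95 x 135 x 60 mm, on the bench to the left of the station.

How it is judged:
At the end, for the whole second after the job is handed in: The bottle's middle is within 14 mm of the line from the axis to the tray's middle, on the tray side; the fingers hold the handle (over 4 N); the turntable is still (0.05 rad/s); bottle and jars upright (0.15 rad) and down in their sleeves; bystanders moved under 30 mm (y of bottle_middle in the frame of station between -0.014 and 0.014 m and x of bottle_middle in the frame of station below -0.08 m and contact force between the fingers and handle above 4 N and angular speed of turntable below 0.05 rad/s and angle between each of glue_bottle, white_jar, wax_tin, screw_jar, stain_jar, nail_jar's own z axis and vertical below 0.15 rad and z of each of glue_bottle, white_jar, wax_tin, screw_jar, stain_jar, nail_jar in the frame of turntable below 0.03 m and distance of each of glue_brush, drill, screw_carton from where it was at the start of the episode below 0.03 m); the arm keeps its last pose, push and grip.
It fails at once if the robot pushes the bottle or a jar instead of the handle (more than 4 N) (contact force between any of the fingers, the arm and glue_bottle above 4 N or contact force between any of the fingers, the arm and white_jar above 4 N or contact force between any of the fingers, the arm and wax_tin above 4 N or contact force between any of the fingers, the arm and screw_jar above 4 N or contact force between any of the fingers, the arm and stain_jar above 4 N or contact force between any of the fingers, the arm and nail_jar above 4 N).
It fails at once if the bottle or a jar is tipped out of its sleeve (angle between any of glue_bottle, white_jar, wax_tin, screw_jar, stain_jar, nail_jar's own z axis and vertical above 0.4 rad).
It fails at once if the brush, drill or carton is shoved aside (more than 30 mm) (distance of any of glue_brush, drill, screw_carton from where it was at the start of the episode above 0.03 m).
It also fails if it takes over 72 s, if anything falls off the work surface, if the arm or the gripper's body presses on something with over 40 N, if the wrist force passes 120 N, or if a joint passes its speed limit or range.

### The arm

A 6-joint arm with a two-finger parallel gripper is mounted at the origin on the work surface. World frame = base frame: x ahead of the robot, y to its left, z up, the work surface at z = 0. Lengths are in m, angles in rad, forces in N, time in s.
With the tool pointing down it reaches from about 0.325 to 0.75 m from the base axis. Payload 7.6 kg.
Tool frame: the origin (TCP) lies on the centre line of the jaws, within the pads' length; the fingertips stand 14 mm ahead of it and the grasp point (between the pads) lies 5 mm behind it (bot.tips_ahead is the distance from the TCP to the fingertips, in m); z points along the fingers, y is the line along which they close (so a half turn about z gives the same grasp; the last joint's range is limited). The gripper opens to 85 mm and grips with 20 to 120 N. Pads are 22 mm wide; open, the fingers measure 114 mm over their backs; the gripper's body (76 mm by 85 mm) begins 54 mm behind the grasp point. The pads swing forward as they close: fully open they stand 13 mm farther back than shut.
Start: joints at [-1.317, 0.052, 1.401, -0, 1.689, -0.07], TCP at [0.167, -0.498, 0.245] pointing down, gripper open.
Joint ranges: [-2.9, 2.9], [-0.91, 2.17], [0.12, 2.37], [-1.06, 4.2], [0.26, 2.73], [-2.93, 2.93]. Speed limits (rad/s): [2.57, 2.57, 3.01, 3.14, 3.14, 3.14].

### API

Orientations are given as a rotation vector (axis times angle).
In Python, from workcell import bot gives the robot as it stands. The module is installed in compiled form; this text tells all that it offers.
- The arm moves only by the tool carry_out, never from a script. Its argument "commands" is one flat list of numbers, 6 for each row, row after row: the shift along the world's x, y, z in mm, then the turn, a rotation vector about the world's x, y, z in rad. A call has exactly 8 rows; each row is the pose to reach, as a shift and turn from the pose commanded when the call began; what a row does not reach only later rows make up. A row lasts 1/8 s, in which the tool goes at most 62.5 mm and 10.7 degrees, less where a joint would pass 70% of its speed; a pose out of reach is approached as far as the arm can. A call with a gripper value outside its range is refused whole. "grip" is the opening in per cent of the stroke, from 0 (shut) to 100 (fully open), set as the call begins (left out, the last holds). The fingers move at their own pace and stop on an object; the grip force is fixed at half the most. Time passes only in rows, so rows that repeat a pose let the fingers close, or fill a call up. It gives the time, the measured TCP pose, the force, the opening and the grip force at its end, in the units of the state.
- bot.sense(): the state, without advancing time (a new reading comes with each control period).
- bot.grab_frame(name): name is "scene" or "top"; returns a dict with "image" (384x512x3 uint8, red, green, blue), "z_map" (384x512 float32, m along the optical axis (not along the pixel's ray), 0 where there is no reading), "camera_matrix" (3x3 intrinsics, pixels), "pose" (4x4, takes a point from camera to world coordinates). Camera axes: x right, y down, z forward; pixel columns grow to the right and rows downward; lengths in m; the calibration is good to about 2 mm. A picture is of the moment at which its call begins.
- bot.close_job(): hands the job in; it is judged then, once.
Trained networks look in a picture, given as the dict that the camera call returned (one of the last four; its "shot" number tells which), for a name from the list of things; names that differ only in an ending like _2 or _b are one class to them, and where a whole thing is asked for, a point or a joint stands for the part that bears it (a point fixed in the world has none). Each returns a list of dicts, best first, with "p" (0 to 1); they miss things now and then, are a little off and sometimes report something else, mostly with a low value. They report only what shows in the picture. A call takes as long as a camera call.
- bot.silhouettes(picture, thing): "pixels" (384x512 bool, what is visible of it) and "xy" ([column, row] in pixels, amid what is visible of it).
The state is a dict: "clock": time; "joint_pos": joint angles; "qd": joint speeds; "tau": joint torques, N m; "tool_pos": TCP position; "tcp_rot": TCP orientation; "contact_force": force on the tool from outside, world axes, zero at the start; "moment": the same for the moment, N m; "width": finger opening in m; "grasp_force": force on a finger pad.
Only numpy, scipy, OpenCV 4.12 (cv2) and the standard library are available. Lean on these libraries where they do the work, as an engineer would, in place of code of your own. Each camera call takes 0.05 s, during which the arm holds its last target. There are 200 camera calls.

## Working session

There is one attempt and no reset: what is moved stays moved. The work goes in short steps, Python scripts to look and compute and a tool call to move; the robot and the scene stay as the last step left them, time stands still between calls to the robot, and variables do not carry over. Pictures are saved under pics/ and viewed, at most 10 in all, crops included, and the job is handed in when it is done.

Besides the shell and the picture viewer there is one more tool, called after "Call:" by a JSON object that holds its "op" and its "data", one argument or row to a line. carry_out: Moves the arm, as the interface text tells. Its arguments: {"type":"object","properties":{"commands":{"type":"array"},"grip":{"type":"number"}},"required":["commands"]}

```bash
mkdir -p pics; cat > h.py <<'E'
import numpy as np, cv2
from workcell import bot
def pts(f,mask=None):
    z=f["z_map"];K=f["camera_matrix"];v,u=np.nonzero((z>0)&(mask if mask is not None else True))
    d=z[v,u];c=np.c_[(u-K[0,2])/K[0,0]*d,(v-K[1,2])/K[1,1]*d,d]
    return c@f["pose"][:3,:3].T+f["pose"][:3,3]
E
python3 - <<'E'
from h import *
s=bot.sense();print(s["clock"],s["tool_pos"],s["tcp_rot"],s["width"])
ims=[]
for n in("top","scene"):
    f=bot.grab_frame(n);ims.append(f["image"][:,:,::-1])
    print(n,f["pose"][:3,3].round(3))
    for t in("handle","glue_bottle","station","turntable","glue_brush","white_jar","drill","screw_carton"):
        for r in bot.silhouettes(f,t)[:2]:
            p=pts(f,r["pixels"])
            if len(p):print(t,round(r["p"],2),np.round(r["xy"]),len(p),np.median(p,0).round(3),p.min(0).round(3),p.max(0).round(3))
cv2.imwrite("pics/top.png",cv2.resize(ims[0],(800,600)));cv2.imwrite("pics/scene.png",cv2.resize(ims[1],(800,600)))
E
```

```text
0.0 [ 0.16699691 -0.49744178  0.2444485 ] [-3.09893285e+00 -5.06103690e-01  2.41794243e-04] 0.0853868754162737
top [0.436 0.053 1.078]
handle 0.58 [334. 160.] 728 [ 0.637 -0.136  0.264] [ 0.614 -0.274  0.026] [ 0.725 -0.074  0.271]
glue_bottle 0.61 [312. 138.] 490 [ 0.726 -0.109  0.15 ] [ 0.708 -0.14   0.074] [ 0.764 -0.087  0.203]
station 0.86 [314. 234.] 4506 [ 0.49  -0.122  0.026] [ 0.407 -0.316  0.001] [0.802 0.024 0.052]
turntable 0.63 [320. 178.] 5458 [ 0.629 -0.129  0.052] [ 0.498 -0.282  0.023] [0.775 0.004 0.271]
turntable 0.59 [237. 199.] 2637 [0.577 0.091 0.045] [ 0.486  0.002 -0.002] [0.681 0.185 0.071]
glue_brush 0.83 [326. 250.] 385 [ 0.455 -0.158  0.035] [ 0.44  -0.274  0.023] [ 0.47  -0.089  0.042]
white_jar 0.76 [287. 164.] 486 [ 0.662 -0.04   0.14 ] [ 0.639 -0.075  0.048] [ 0.696 -0.012  0.145]
drill 0.62 [288. 164.] 497 [ 0.663 -0.04   0.14 ] [ 0.639 -0.075  0.048] [ 0.721 -0.012  0.145]
drill 0.56 [418. 175.] 1836 [ 0.631 -0.375  0.176] [ 0.593 -0.5   -0.002] [ 0.726 -0.288  0.191]
screw_carton 0.55 [235. 199.] 2588 [0.578 0.093 0.045] [ 0.486 -0.    -0.002] [0.66
[... 520 characters left out ...]
84 0.07 ]
turntable 0.7 [206. 267.] 7215 [ 0.656 -0.148  0.052] [ 0.473 -0.281  0.018] [0.785 0.013 0.271]
glue_brush 0.84 [164. 214.] 344 [ 0.459 -0.182  0.034] [ 0.44  -0.272  0.022] [ 0.528 -0.087  0.141]
glue_brush 0.26 [232. 282.] 673 [ 0.751 -0.12   0.148] [ 0.716 -0.143  0.072] [ 0.768 -0.088  0.206]
white_jar 0.69 [246. 245.] 692 [ 0.678 -0.045  0.137] [ 0.588 -0.074 -0.003] [0.702 0.024 0.144]
white_jar 0.54 [167. 213.] 372 [ 0.458 -0.176  0.034] [ 0.432 -0.272  0.021] [ 0.525 -0.086  0.139]
drill 0.56 [102. 302.] 3654 [ 0.659 -0.388  0.162] [ 0.518 -0.469 -0.004] [ 0.699 -0.287  0.189]
screw_carton 0.66 [275. 209.] 2973 [0.585 0.09  0.044] [ 0.486  0.006 -0.003] [0.672 0.183 0.069]
```

View pics/top.png

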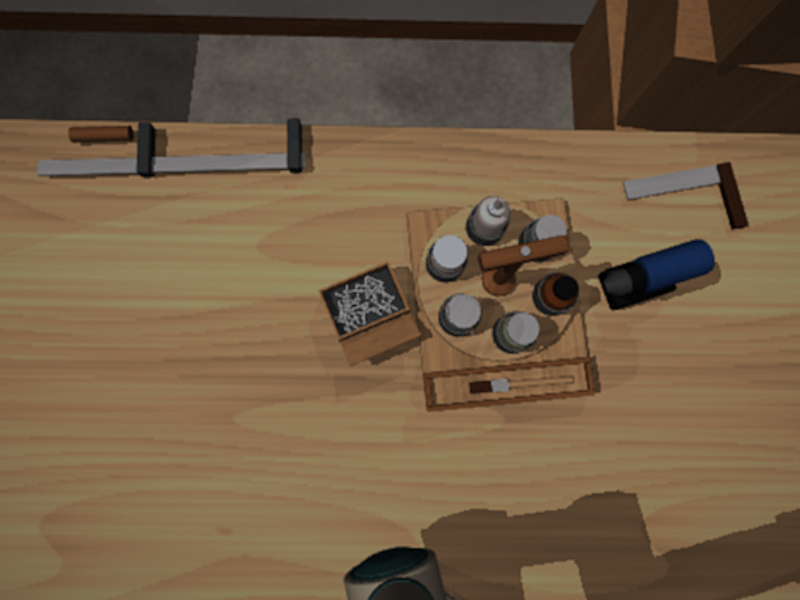

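View pics/scene.png

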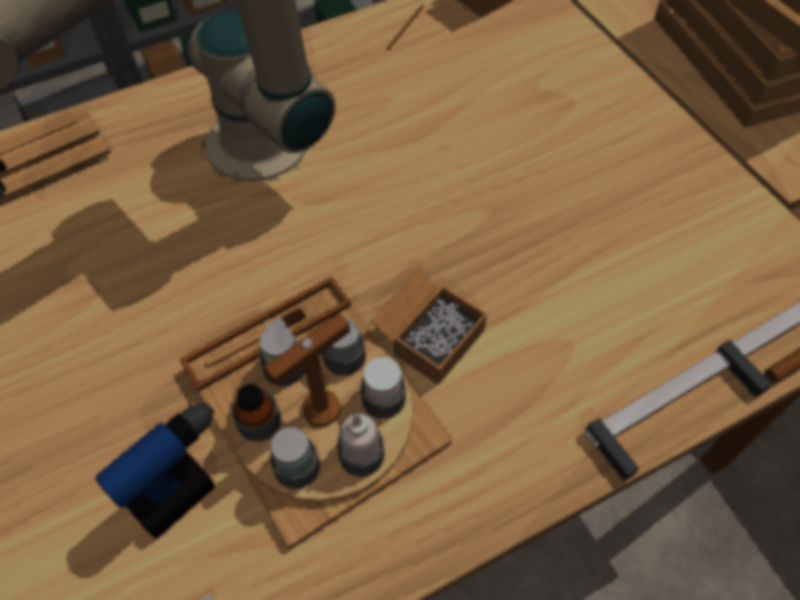

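```bash
cat >> h.py <<'E'
def rect(p):
    (c,s,a)=cv2.minAreaRect((p[:,:2]*1000).astype(np.float32)); return np.round(c,1),np.round(s,1),round(a,2)
def cloud():
    return {n:pts(bot.grab_frame(n)) for n in("top","scene")}
def box(p,x0,x1,y0,y1,z0,z1):
    return p[(p[:,0]>x0)&(p[:,0]<x1)&(p[:,1]>y0)&(p[:,1]<y1)&(p[:,2]>z0)&(p[:,2]<z1)]
def line(p):
    q=p[:,:2];c=q.mean(0);v=np.linalg.svd(q-c,full_matrices=0)[2][0];return c.round(4),round(np.degrees(np.arctan2(v[1],v[0])),2)
E
python3 - <<'E'
from h import *
C=cloud()
for n,p in C.items():
    bar=box(p,.5,.8,-.3,0,.257,.275);print(n,"bar",len(bar),rect(bar),line(bar))
    b=box(p,.38,.9,-.34,.05,.012,.031);print("board",rect(b))
    t=box(p,.38,.53,-.33,.06,.032,.045)
    t=t[t[:,0]<.5];print("tray",len(t),rect(t))
    g=box(p,.6,.8,-.25,0,.185,.215);print("nozzle",len(g),g.mean(0),rect(g) if len(g)>2 else 0)
    g=box(p,.66,.82,-.2,-.02,.1,.15);print("bottle",len(g))
    for nm,lo,hi in(("lids",.12,.15),):
        q=box(p,.45,.8,-.3,0.02,lo,hi)
        im=np.zeros((400,400),np.uint8)
        uv=((q[:,:2]-[.43,-.33])*1000).astype(int);im[uv[:,0],uv[:,1]]=255
        im=cv2.morphologyEx(im,cv2.MORPH_CLOSE,np.ones((7,7)))
        k,_,st,ce=cv2.connectedComponentsWithStats(im)
        for i in range(1,k):
            if st[i,4]>200:print((ce[i][::-1]/1000+[.43,-.33]).round(3),st[i,4])
E
```

```text
top bar 653 (array([ 639.7, -138.3]), array([ 26.4, 129. ]), 13.16) (array([ 0.6387, -0.1376]), np.float64(-76.93))
board (array([ 611.1, -150.7]), array([362.7, 381.6]), 6.88)
tray 1282 (array([ 461.9, -158.3]), array([ 82. , 299.8]), 6.04)
nozzle 39 [ 0.67549249 -0.12716206  0.19796103] (array([ 683.1, -125.2]), array([113.8,  15. ]), 13.17)
bottle 567
[ 0.541 -0.161] 2293
[ 0.57  -0.066] 2461
[ 0.609 -0.234] 1454
[ 0.668 -0.043] 2386
[ 0.712 -0.209] 1702
[ 0.725 -0.111] 539
scene bar 692 (array([ 641.3, -136.7]), array([ 27.6, 129.8]), 12.73) (array([ 0.6429, -0.1389]), np.float64(-76.95))
board (array([ 610.2, -150.3]), array([367.4, 388.9]), 6.72)
tray 1129 (array([ 455.3, -156.1]), array([ 73. , 300.8]), 6.01)
nozzle 95 [ 0.67375847 -0.13216287  0.19795383] (array([ 691.6, -128.7]), array([107.9,  23.2]), 9.35)
bottle 935
[ 0.543 -0.161] 2064
[ 0.585 -0.059] 1023
[ 0.613 -0.233] 1370
[ 0.67  -0.042] 2460
[ 0.71 -0.21] 2297
[ 0.747 -0.118] 871
```

Call:
{"op": "carry_out", "data": {
  "commands": [0, 0, 40, 0, 0, -0.1, 20, 15, 70, 0, 0, -0.25, 55, 42, 80, 0, 0, -0.4, 92, 70, 80, 0, 0, -0.55, 130, 98, 80, 0, 0, -0.7, 168, 127, 80, 0, 0, -0.85, 205, 155, 80, 0, 0, -1.0, 240, 182, 80, 0, 0, -1.15],
  "grip": 100
}}

```text
clock: 2.0
tool_pos: [0.4082, -0.3146, 0.3254]
tcp_rot: [2.874, -1.268, 0.0]
contact_force: [0.8, -0.3, 0.4]
width: 0.0856
grasp_force: 0.0
```

Call:
{"op": "carry_out", "data": {
  "commands": [40, 31, 0, 0, 0, -0.1, 80, 61, 0, 0, 0, -0.2, 120, 91, 0, 0, 0, -0.3, 160, 122, 0, 0, 0, -0.4, 200, 152, 0, 0, 0, -0.47, 220, 167, 0, 0, 0, -0.51, 233, 178, 0, 0, 0, -0.51, 233, 178, 0, 0, 0, -0.51]
}}

```text
clock: 3.0
tool_pos: [0.6406, -0.1369, 0.3246]
tcp_rot: [2.467, -1.944, -0.002]
contact_force: [-0.2, 0.1, 0.4]
width: 0.0854
grasp_force: 0.0
```

```bash
cat >> h.py <<'E'
from scipy.spatial.transform import Rotation as R
def st():
    s=bot.sense();M=R.from_rotvec(s["tcp_rot"]).as_matrix()
    print(round(s["clock"],2),s["tool_pos"].round(4) if hasattr(s["tool_pos"],"round") else s["tool_pos"],"ydir",np.degrees(np.arctan2(M[1,1],M[0,1])).round(2),"zdir",M[:,2].round(3),"j",np.round(s["joint_pos"],3),"w",s["width"],"F",np.round(s["contact_force"],1),np.round(s["moment"],2),s["grasp_force"])
E
python3 - <<'E'
from h import *
st()
f=bot.grab_frame("scene");cv2.imwrite("pics/s2.png",cv2.resize(f["image"][150:342,80:336,::-1],(800,600)))
E
```

```text
3.0 [ 0.6406 -0.1369  0.3246] ydir -166.47 zdir [-0.001  0.    -1.   ] j [-0.267  0.442  0.788 -0.     1.912  2.638] w 0.08539657878630486 F [-0.2  0.1  0.4] [-0.02  0.05 -0.01] 0.0
```

View pics/s2.png

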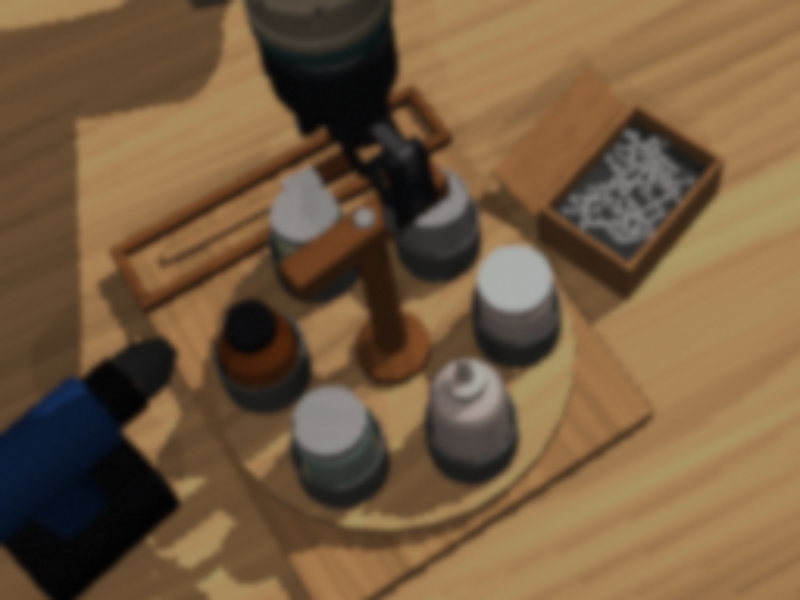

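The close view shows the handle bar's knob at about (362,217) and the open gripper above it, with the jaws across the bar. I'll descend and close.

Call:
{"op": "carry_out", "data": {
  "commands": [0, 0, -15, 0, 0, 0, 0, 0, -30, 0, 0, 0, 0, 0, -45, 0, 0, 0, 0, 0, -55, 0, 0, 0, 0, 0, -65, 0, 0, 0, 0, 0, -72, 0, 0, 0, 0, 0, -78, 0, 0, 0, 0, 0, -78, 0, 0, 0]
}}

```text
clock: 4.05
tool_pos: [0.64, -0.1377, 0.2469]
tcp_rot: [2.466, -1.946, -0.001]
contact_force: [-1.0, -0.3, -0.2]
width: 0.0852
grasp_force: 0.0
```

Call:
{"op": "carry_out", "data": {
  "commands": [0, 0, 0, 0, 0, 0, 0, 0, 0, 0, 0, 0, 0, 0, 0, 0, 0, 0, 0, 0, 0, 0, 0, 0, 0, 0, 0, 0, 0, 0, 0, 0, 0, 0, 0, 0, 0, 0, 0, 0, 0, 0, 0, 0, 0, 0, 0, 0],
  "grip": 0
}}

```text
clock: 5.05
tool_pos: [0.6395, -0.1379, 0.2478]
tcp_rot: [2.465, -1.946, -0.001]
contact_force: [-4.8, -0.3, 2.1]
width: 0.025
grasp_force: 63.7
```

```bash
python3 -c "
from h import *
st()"
```

```text
5.05 [ 0.6395 -0.1379  0.2478] ydir -166.57 zdir [-0.001 -0.    -1.   ] j [-2.690e-01  4.270e-01  9.590e-01 -1.000e-03  1.756e+00  2.639e+00] w 0.024985604166174902 F [-4.8 -0.3  2.1] [-0.03  0.82  0.04] 63.70507478713989
```

Call:
{"op": "carry_out", "data": {
  "commands": [0, 0, 0, 0, 0, 0.03, 0, 0, 0, 0, 0, 0.1, 0, 0, 0, 0, 0, 0.2, 0, 0, 0, 0, 0, 0.3, 0, 0, 0, 0, 0, 0.4, 0, 0, 0, 0, 0, 0.5, 0, 0, 0, 0, 0, 0.6, 0, 0, 0, 0, 0, 0.7]
}}

```text
clock: 6.05
tool_pos: [0.6392, -0.1381, 0.2478]
tcp_rot: [2.984, -0.978, -0.003]
contact_force: [-7.2, -1.0, 3.3]
width: 0.0252
grasp_force: 63.8
```

Call:
{"op": "carry_out", "data": {
  "commands": [0, 0, 0, 0, 0, 0.1, 0, 0, 0, 0, 0, 0.2, 0, 0, 0, 0, 0, 0.3, 0, 0, 0, 0, 0, 0.4, 0, 0, 0, 0, 0, 0.5, 0, 0, 0, 0, 0, 0.6, 0, 0, 0, 0, 0, 0.7, 0, 0, 0, 0, 0, 0.8]
}}

```text
clock: 7.05
tool_pos: [0.6391, -0.1385, 0.2478]
tcp_rot: [3.13, 0.26, -0.004]
contact_force: [-8.8, -1.6, 3.6]
width: 0.0256
grasp_force: 63.8
```

Call:
{"op": "carry_out", "data": {
  "commands": [0, 0, 0, 0, 0, 0.1, 0, 0, 0, 0, 0, 0.2, 0, 0, 0, 0, 0, 0.3, 0, 0, 0, 0, 0, 0.4, 0, 0, 0, 0, 0, 0.5, 0, 0, 0, 0, 0, 0.6, 0, 0, 0, 0, 0, 0.7, 0, 0, 0, 0, 0, 0.8]
}}

```text
clock: 8.05
tool_pos: [0.6393, -0.1389, 0.2478]
tcp_rot: [2.782, 1.458, -0.003]
contact_force: [-5.8, -3.7, 2.5]
width: 0.0248
grasp_force: 63.7
```

Call:
{"op": "carry_out", "data": {
  "commands": [0, 0, 0, 0, 0, 0.1, 0, 0, 0, 0, 0, 0.2, 0, 0, 0, 0, 0, 0.3, 0, 0, 0, 0, 0, 0.4, 0, 0, 0, 0, 0, 0.5, 0, 0, 0, 0, 0, 0.6, 0, 0, 0, 0, 0, 0.68, 0, 0, 0, 0, 0, 0.71]
}}

```text
clock: 9.05
tool_pos: [0.6397, -0.139, 0.2478]
tcp_rot: [2.104, 2.332, -0.002]
contact_force: [-3.6, -3.9, 1.3]
width: 0.0253
grasp_force: 63.6
```

Call:
{"op": "carry_out", "data": {
  "commands": [0, 0, 0, 0, 0, 0, 0, 0, 0, 0, 0, 0, 0, 0, 0, 0, 0, 0, 0, 0, 0, 0, 0, 0, 0, 0, 0, 0, 0, 0, 0, 0, 0, 0, 0, 0, 0, 0, 0, 0, 0, 0, 0, 0, 0, 0, 0, 0]
}}

```text
clock: 10.05
tool_pos: [0.6397, -0.139, 0.2478]
tcp_rot: [2.105, 2.331, -0.002]
contact_force: [-5.0, -4.9, 2.3]
width: 0.0252
grasp_force: 63.6
```

```bash
python3 - <<'E'
from h import *
st()
A=np.array([.6405,-.1375]);a=np.radians(6);X=np.array([np.cos(a),np.sin(a)]);Y=np.array([-X[1],X[0]])
for n in("top","scene"):
    f=bot.grab_frame(n);cv2.imwrite(f"pics/{n}3.png",cv2.resize(f["image"][100:292,80:336,::-1] if n=="scene" else f["image"][100:292,200:456,::-1],(800,600)))
    p=pts(f);bar=box(p,.5,.8,-.3,0,.245,.275)
    g=box(p,.48,.6,-.25,-.08,.16,.21);print(n,"bottle top",len(g),"station xy",(g[:,:2]-A).mean(0)@np.c_[X,Y])
    for r in bot.silhouettes(f,"glue_bottle")[:2]:
        q=pts(f,r["pixels"]);q=q[(q[:,2]>.1)]
        if len(q):print(r["p"],r["xy"],np.median(q,0),(np.median(q[:,:2],0)-A)@np.c_[X,Y])
    q=box(p,.45,.8,-.3,0.02,.12,.15)
    im=np.zeros((400,400),np.uint8)
    uv=((q[:,:2]-[.43,-.33])*1000).astype(int);im[uv[:,0],uv[:,1]]=255
    im=cv2.morphologyEx(im,cv2.MORPH_CLOSE,np.ones((7,7)))
    k,_,s,ce=cv2.connectedComponentsWithStats(im)
    for i in range(1,k):
        if s[i,4]>200:
            c=ce[i][::-1]/1000+[.43,-.33]-A;print((c+A).round(3),s[i,4],np.degrees(np.arctan2(c[1],c[0])).round(1))
E
```

```text
10.05 [ 0.6397 -0.139   0.2478] ydir 5.82 zdir [-0.    -0.002 -1.   ] j [-0.27   0.427  0.959 -0.002  1.755 -0.371] w 0.02520827666632808 F [-5.  -4.9  2.3] [-0.53  0.35  0.08] 63.56916904449463
top bottle top 0 station xy [nan nan]
[ 0.58  -0.057] 2293 127.2
[ 0.607 -0.233] 1306 -109.2
[ 0.678 -0.047] 1397 67.2
[ 0.738 -0.124] 1860 7.9
scene bottle top 65 station xy [-0.09388587 -0.0047145 ]
0.72 [178.6, 218.9] [ 0.55132355 -0.15838946  0.15264515] [-0.09087147 -0.01145355]
0.18 [228.0, 281.9] [ 0.74869487 -0.1294768   0.13979854] [ 0.10844082 -0.00333019]
[ 0.551 -0.164] 345 -163.4
[ 0.591 -0.049] 1149 119.5
[ 0.599 -0.229] 2448 -114.3
[ 0.683 -0.047] 1384 64.7
[ 0.699 -0.219] 2592 -54.3
[ 0.741 -0.128] 2272 5.4<stdin>:7: RuntimeWarning: Mean of empty slice.
  ret = um.true_divide(
```

View pics/scene3.png

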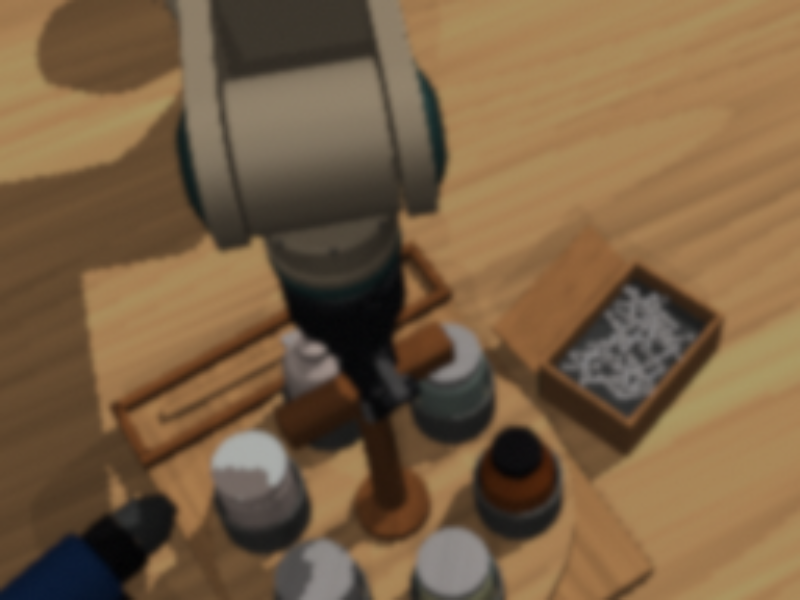

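View pics/top3.png

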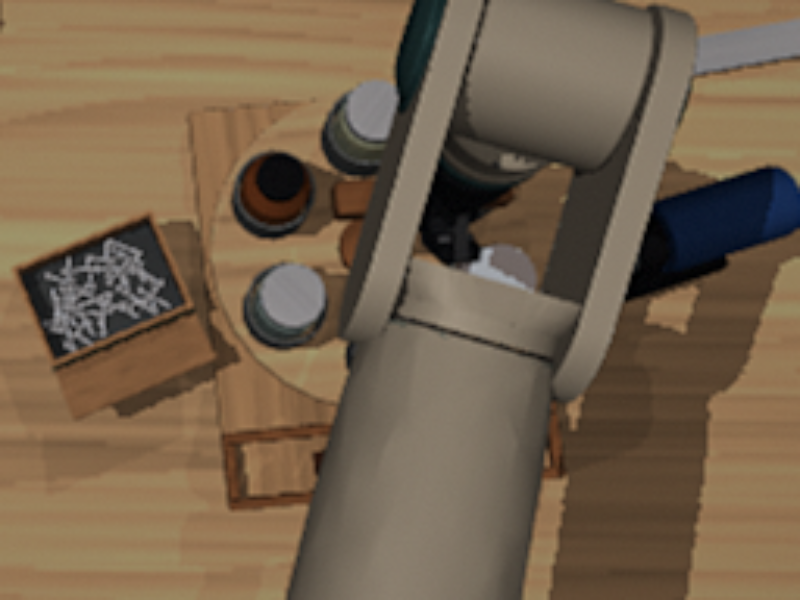

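Both pictures show the bottle upright at the tray side, at about (320,370) in the scene crop. The jar in the opposite sleeve lies at 5.4 to 7.9°, against a station axis of 6°. The grip on the handle is 64 N, so I'm handing the job in.

```bash
python3 -c "
from h import *
print(bot.close_job());st()"
```

```text
the job is handed in; nothing more can be done
None
the job is handed in; nothing more can be done
```

I turned the carousel by its handle until the glue bottle stood at the front, and handed the job in after about 10 s: it measured roughly 5–11 mm off the line to the tray's middle (14 mm allowed), with the handle held still at about 64 N; the hand-in returned no verdict.

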